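# Gauge the casting rings and seat the one in size

## Task

Three white-filled steel casting rings stand along the front of the worktop near the ring gauge (the aluminium block with two holes), and only one is in size for the casting machine: it enters the go pocket (the larger, green-ringed hole) but cannot enter the no-go pocket (the smaller, red-ringed hole). Take that ring, first set it upright and centred on the mouth of the no-go pocket to show that it stops there, then lower it fully down into the go pocket and leave it there upright. Leave the other two rings where they stand.

Things in the scene. Friction and masses are not known exactly. Their poses are not given: they have to be found in the camera images.
- ring_medium: Upright cylindrical steel casting ring filled with pale investment, outside diameter 48 mm, height 50 mm, about 0.3 kg; loose. Origin: centre of its underside; z axis up along its axis.
- ring_large: Upright steel casting ring filled with pale investment, outside diameter 60 mm, height 55 mm; loose. Origin: centre of its underside; z axis up along its axis.
- ring_small: Upright steel casting ring filled with pale investment, outside diameter 34 mm, height 50 mm; loose. Origin: centre of its underside; z axis up along its axis.
- gauge: Ring gauge: aluminium block fixed to the worktop, 85 mm (its x) by 150 mm (its y) by 22 mm high, with two round blind pockets in its top. Origin: centre of its underside, z up; the go pocket lies towards its +y end.
- go_mouth (a point): Centre of the mouth of the go pocket, level with the gauge's top face (22 mm above the worktop), 34 mm from the block's centre along its +y; z up. The pocket is 56 mm in diameter with a 2 mm chamfer and 15 mm deep (floor 7 mm above the worktop), marked by a green circle and a green stripe at its end of the block.
- nogo_mouth (a point): Centre of the mouth of the no-go pocket in the same block, at the level of its top face (22 mm above the worktop): 40 mm in diameter with a 2 mm chamfer, 15 mm deep, marked by a red circle and a red stripe; it lies 40 mm from the block's centre along -y of the block, 74 mm from the go pocket's centre.
Things that resemble listed ones, but are neither listed nor needed, are in the scene too. What is shaped like the ring_medium but black or yellow is not meant.

How it is judged:
On the way:
1. the ring that is in size stands upright on the mouth of the no-go pocket and stops there (held or released) (horizontal distance between ring_medium and nogo_mouth below 0.012 m and z of ring_medium in the frame of nogo_mouth between -0.004 and 0.004 m and angle between ring_medium's own z axis and vertical below 0.2 rad and contact force between ring_medium and gauge above 0.3 N), for 0.2 s.
At the end, for the whole second after the job is handed in: The ring that is in size stands at rest in the go pocket, its underside at least 11 mm below the mouth and within 10 mm of the pocket's centre, upright within 10 degrees; the other two rings are within 20 mm of where they started (horizontal distance between ring_medium and go_mouth below 0.01 m and z of ring_medium in the frame of go_mouth below -0.011 m and angle between ring_medium's own z axis and vertical below 0.17 rad and linear speed of ring_medium below 0.02 m/s and distance of each of ring_small, ring_large from where it was at the start of the episode below 0.02 m); the robot touches nothing.
It fails at once if one of the other two rings is moved by more than 20 mm (not (distance of ring_small from where it was at the start of the episode below 0.02 m) or not (distance of ring_large from where it was at the start of the episode below 0.02 m)).
It also fails if it takes over 45 s, if anything falls off the work surface, if the arm or the gripper's body presses on something with over 40 N, if the wrist force passes 120 N, or if a joint passes its speed limit or range.

## Robot

A 6-joint arm with a two-finger parallel gripper is mounted at the origin on a cart in front of the work surface, level with it; the furniture and walls round the work are solid. World frame = base frame: x ahead of the robot, y to its left, z up, the work surface at z = 0. Lengths are in m, angles in rad, forces in N, time in s.
With the tool pointing down it reaches from about 0.3 to 0.775 m from the base axis. Payload 14.6 kg.
Tool frame: the origin (TCP) lies midway between the tips of the shut fingers; the grasp point (between the pads) lies 19 mm behind it; z points along the fingers, y is the line along which they close (so a half turn about z gives the same grasp; the last joint's range is limited). The gripper opens to 94 mm and grips with 3 to 60 N. Pads are 16 mm wide; open, the fingers measure 119 mm over their backs; the gripper's body (75 mm by 177 mm) begins 78 mm behind the grasp point.
Start: joints at [1.245, 0.3, 1.521, -0, 1.321, -0.067], TCP at [0.141, 0.532, 0.205] pointing down, gripper open.
Joint ranges: [-3.03, 3.03], [-0.79, 2.21], [0.23, 2.52], [-1.04, 4.18], [0, 3.07], [-2.55, 2.55]. Speed limits (rad/s): [2.22, 2.22, 2.57, 3.14, 3.14, 3.14].

## Interface

Orientations are given as [roll, pitch, yaw] about the fixed x, y, z axes, in that order (R = Rz(yaw) Ry(pitch) Rx(roll)).
In Python, from station import ctrl gives the robot as it stands. The module is installed in compiled form; this text tells all that it offers.
- The arm moves only by the tool servo_tool, never from a script. Its argument "plan" is a list of rows, each a list of 7 numbers: the opening in per cent of the stroke, from 0 (shut) to 100 (fully open), then the shift along the tool's x, y, z in m, then the turn, a rotation vector about the tool's x, y, z in rad. A call has exactly 8 rows; each row shifts and turns the commanded pose from where the row before left it, along the tool's axes as they then stand; what a row does not reach is not made up. A row lasts 1/8 s, in which the tool goes at most 62.5 mm and 10.7 degrees, less where a joint would pass 70% of its speed; a pose out of reach is approached as far as the arm can. A call with a gripper value outside its range is refused whole. The fingers move at their own pace and stop on an object; "force" is the grip in N (left out, the last holds). Time passes only in rows, so rows that do not move let the fingers close, or fill a call up. It gives the time, the measured TCP pose, the force, the opening and the grip force at its end, in the units of the state.
- ctrl.get_obs(): the state, without advancing time (a new reading comes with each control period).
- ctrl.camera(name): name is "scene" or "top"; returns a dict with "pixels" (420x560x3 uint8, red, green, blue), "z_map" (420x560 float32, m along the optical axis (not along the pixel's ray), 0 where there is no reading), "mtx" (3x3 intrinsics, pixels), "pose" (4x4, takes a point from camera to world coordinates). Camera axes: x right, y up, looking along -z (the intrinsics and any distortion apply to the point x, -y, -z); pixel columns grow to the right and rows downward; lengths in m; the calibration is good to about 2 mm. A picture is of the moment at which its call begins.
- ctrl.hand_in(): hands the job in; it is judged then, once.
The state is a dict: "time_s": time; "qpos": joint angles; "joint_vel": joint speeds; "tau": joint torques, N m; "ee_pos": TCP position; "eef_rot": TCP orientation; "force": force on the tool from outside, world axes, zero at the start; "moment": the same for the moment, N m; "grip_width": finger opening in m; "grip_force": force on a finger pad.
Only numpy, scipy, OpenCV 4.12 (cv2) and the standard library are available. Lean on these libraries where they do the work, as an engineer would, in place of code of your own. Each camera call takes 0.05 s, during which the arm holds its last target. There are 200 camera calls.

## Working session

There is one attempt and no reset: what is moved stays moved. The work goes in short steps, Python scripts to look and compute and a tool call to move; the robot and the scene stay as the last step left them, time stands still between calls to the robot, and variables do not carry over. Pictures are saved under pics/ and viewed, at most 10 in all, crops included, and the job is handed in when it is done.

Besides the shell and the picture viewer there is one more tool, called after "Request:" in YAML: its name, and indented under it one key for each argument. servo_tool: Moves the arm, as the interface text tells. Its arguments: {"type":"object","properties":{"plan":{"type":"array","items":{"type":"array","items":{"type":"number"}}},"force":{"type":"number"}},"required":["plan"]}

```bash
mkdir -p pics; cat > h.py <<'E'
import numpy as np, cv2
from station import ctrl
def look(n):
    return ctrl.camera(n)
def world(c):
    z=c["z_map"]; h,w=z.shape; u,v=np.meshgrid(np.arange(w),np.arange(h)); K=c["mtx"]
    p=np.stack([(u-K[0,2])/K[0,0]*z,-(v-K[1,2])/K[1,1]*z,-z],-1)
    return p@c["pose"][:3,:3].T+c["pose"][:3,3]
def save(c,f): cv2.imwrite(f,c["pixels"][...,::-1])
E
python3 - <<'E'
from h import *
for n in("scene","top"):
    c=look(n); save(c,f"pics/{n}0.png"); np.savez(f"{n}0.npz",**c); print(n,c["pose"].round(3).tolist(),c["mtx"].round(1).tolist())
o=ctrl.get_obs(); print(o)
E
```

```text
scene [[0.903, 0.267, -0.336, 0.174], [-0.43, 0.552, -0.715, -0.481], [-0.006, 0.79, 0.613, 0.581], [0.0, 0.0, 0.0, 1.0]] [[449.4, 0.0, 280.3], [0.0, 449.4, 204.2], [0.0, 0.0, 1.0]]
top [[0.023, 0.997, -0.077, 0.403], [-1.0, 0.024, 0.017, 0.159], [0.019, 0.076, 0.997, 0.956], [0.0, 0.0, 0.0, 1.0]] [[433.3, 0.0, 271.2], [0.0, 433.3, 210.8], [0.0, 0.0, 1.0]]
{'time_s': 0.1, 'qpos': array([ 1.24539637e+00,  3.00384462e-01,  1.52150595e+00,  9.59102719e-06,
        1.32070198e+00, -6.65869311e-02]), 'joint_vel': array([ 0.00084603, -0.00150493, -0.00110929, -0.0003984 , -0.00123949,
        0.00143326]), 'tau': array([ 9.67915003e-05, -5.32637215e+01, -3.53291881e+01,  7.09998817e-02,
        2.34329794e-02, -4.96464327e-05]), 'ee_pos': array([0.1406829 , 0.53146476, 0.20496564]), 'eef_rot': array([-3.14059575e+00, -7.57896409e-05,  2.88277722e+00]), 'force': array([-0.38363586, -0.6744976 , -0.54984306]), 'moment': array([ 8.12363076e-05, -1.12071855e-02, -1.45202456e-02]), 'grip_force': 0.0, 'grip_width': 0.09380258963180967}
```

View pics/scene0.png

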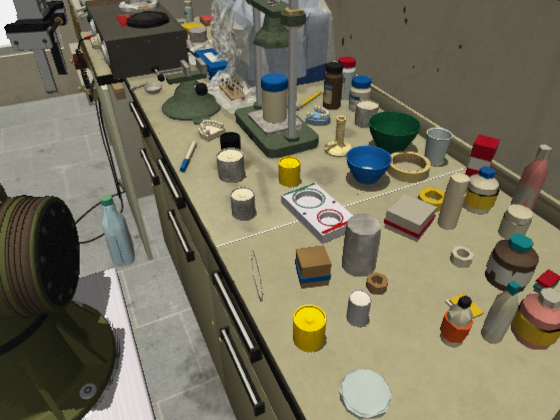

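View pics/top0.png

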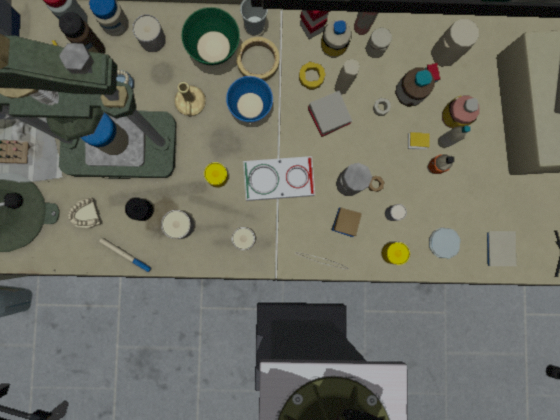

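The scene and top views show three white-topped rings, at top pixels (177,224), (243,238) and (397,213). The gauge is at (280,178), with the green (go) pocket at (263,180) and the red (no-go) pocket at (298,176). A yellow look-alike sits at (217,175) and a black one at (138,209).

```bash
python3 - <<'E'
from h import *
c=np.load("top0.npz"); P=world(c); cs=np.load("scene0.npz"); S=world(cs)
for n,(u,v) in dict(L=(177,224),M=(243,238),S=(397,213),yel=(217,175)).items():
    for Q,nm in((P,"top"),(S,"scene")):
        p0=P[v-3:v+4,u-3:u+4].reshape(-1,3).mean(0)
        d=np.hypot(Q[...,0]-p0[0],Q[...,1]-p0[1]); m=(d<.045)&(abs(Q[...,2]-p0[2])<.006)
        q=Q[m]; (cx,cy),r=cv2.minEnclosingCircle(q[:,:2].astype(np.float32)); print(n,nm,m.sum(),q.mean(0).round(4),"circ",round(cx,4),round(cy,4),"d",round(2*r,4))
# gauge top face
for Q,nm in((P,"top"),(S,"scene")):
    d=np.hypot(Q[...,0]-P[178,280,0],Q[...,1]-P[178,280,1]); m=(d<.1)&(abs(Q[...,2]-.022)<.006)
    m=cv2.morphologyEx(m.astype(np.uint8),cv2.MORPH_OPEN,np.ones((3,3)))>0
    n,l,st,_=cv2.connectedComponentsWithStats(m.astype(np.uint8)); k=1+st[1:,4].argmax(); q=Q[l==k]
    print(nm,cv2.minAreaRect((q[:,:2]*1000).astype(np.float32)),q[:,2].mean())
    for nme,(lo) in dict(floor=.009).items():
        f=(d<.09)&(Q[...,2]<.014)
        # pocket floors inside hull of gauge
        hull=cv2.convexHull((q[:,:2]*1000).astype(np.float32)); 
        ff=[p for p in Q[f] if cv2.pointPolygonTest(hull,(float(p[0]*1000),float(p[1]*1000)),True)>5]
        ff=np.array(ff); 
        if len(ff):
            for s in (1,-1):
                g=ff[s*(ff[:,1]-q[:,1].mean())>0]; print(" floor",s,len(g),g.mean(0).round(4) if len(g) else None)
i=cv2.resize(c["pixels"][130:260,140:330],None,fx=4,fy=4,interpolation=cv2.INTER_CUBIC); cv2.imwrite("pics/top0c.png",i[...,::-1])
E
```

```text
L top 604 [0.4407 0.3412 0.0514] circ 0.4411 0.3413 d 0.0608
L scene 377 [0.4366 0.3384 0.0512] circ 0.4374 0.3422 d 0.0651
M top 357 [0.4144 0.2013 0.0465] circ 0.4145 0.2012 d 0.0482
M scene 337 [0.4107 0.1992 0.0458] circ 0.4121 0.2011 d 0.0517
S top 217 [ 0.4777 -0.1241  0.0488] circ 0.4777 -0.1245 d 0.035
S scene 371 [ 0.474  -0.1244  0.0484] circ 0.4747 -0.1232 d 0.0348
yel top 385 [0.5499 0.264  0.0464] circ 0.5501 0.264 d 0.0486
yel scene 270 [0.546  0.2621 0.0462] circ 0.5467 0.2648 d 0.0518
top ((548.0963134765625, 128.21923828125), (85.64295196533203, 149.86305236816406), 5.858670234680176) 0.02265872674878253
 floor 1 495 [0.546  0.1623 0.0075]
 floor -1 242 [0.5534 0.0878 0.0077]
scene ((545.519775390625, 129.66949462890625), (89.46904754638672, 152.38650512695312), 6.338857650756836) 0.022373057022984845
 floor 1 266 [0.5479 0.1737 0.0084]
 floor -1 151 [0.5551 0.0985 0.0087]
```

View pics/top0c.png

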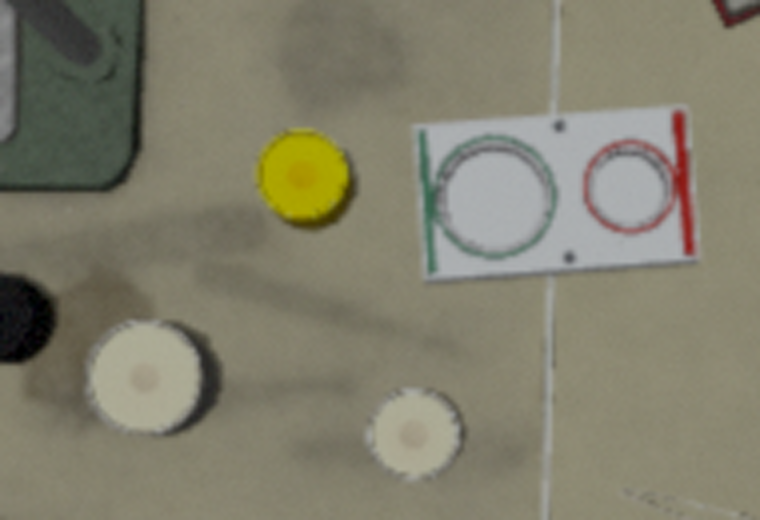

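Ring medium is at (0.4144, 0.2013): its diameter measures 48 mm and it is the right height. The gauge measures 86×150 mm at 22.5 mm high. From that, go is at about (0.545, 0.162) and no-go at about (0.5525, 0.088). I'm moving above the ring now.

Request:
servo_tool:
  plan:
    - [100,-0.0436,-0.0311,0,0,0,0]
    - [100,-0.0436,-0.0311,0,0,0,0]
    - [100,-0.0436,-0.0311,0,0,0,0]
    - [100,-0.0436,-0.0311,0,0,0,0]
    - [100,-0.0436,-0.0311,0,0,0,0]
    - [100,-0.0436,-0.0311,0,0,0,0]
    - [100,-0.0436,-0.0311,0,0,0,0]
    - [100,-0.0436,-0.0311,0,0,0,0]
  force: 30

```text
time_s: 1.1
ee_pos: [0.4151, 0.2003, 0.2054]
eef_rot: [-3.142, -0.0, 2.883]
force: [1.1, -0.2, 0.1]
grip_width: 0.0942
grip_force: 0.0
```

Request:
servo_tool:
  plan:
    - [100,0,0,0.04,0,0,0]
    - [100,0,0,0.04,0,0,0]
    - [100,0,0,0.03,0,0,0]
    - [100,0,0,0,0,0,0]
    - [100,0,0,0,0,0,0]
    - [100,0,0,0,0,0,0]
    - [100,0,0,0,0,0,0]
    - [100,0,0,0,0,0,0]

```text
time_s: 2.1
ee_pos: [0.4144, 0.202, 0.0958]
eef_rot: [3.141, 0.001, 2.883]
force: [0.2, 1.4, 0.6]
grip_width: 0.0938
grip_force: 0.0
```

Request:
servo_tool:
  plan:
    - [100,0,0,0.026,0,0,0]
    - [100,0,0,0.026,0,0,0]
    - [100,0,0,0.024,0,0,0]
    - [100,0,0,0,0,0,0]
    - [100,0,0,0,0,0,0]
    - [45,0,0,0,0,0,0]
    - [45,0,0,0,0,0,0]
    - [45,0,0,0,0,0,0]

```text
time_s: 3.1
ee_pos: [0.4144, 0.202, 0.0198]
eef_rot: [3.141, 0.0, 2.883]
force: [0.0, 0.5, -0.1]
grip_width: 0.0671
grip_force: 0.0
```

Request:
servo_tool:
  plan:
    - [40,0,0,0,0,0,0]
    - [40,0,0,0,0,0,0]
    - [40,0,0,0,0,0,0]
    - [40,0,0,0,0,0,0]
    - [40,0,0,0,0,0,0]
    - [40,0,0,0,0,0,0]
    - [40,0,0,0,0,0,0]
    - [40,0,0,0,0,0,0]
  force: 30

```text
time_s: 4.1
ee_pos: [0.4143, 0.2019, 0.0195]
eef_rot: [-3.142, -0.0, 2.883]
force: [-1.3, -2.3, 3.0]
grip_width: 0.0472
grip_force: 30.0
```

```bash
python3 - <<'E'
from h import *
c=look("scene"); i=cv2.resize(c["pixels"][60:280,150:400],None,fx=2.6,fy=2.6,interpolation=cv2.INTER_CUBIC); cv2.imwrite("pics/grip.png",i[...,::-1])
E
```

```text
(no output)
```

View pics/grip.png

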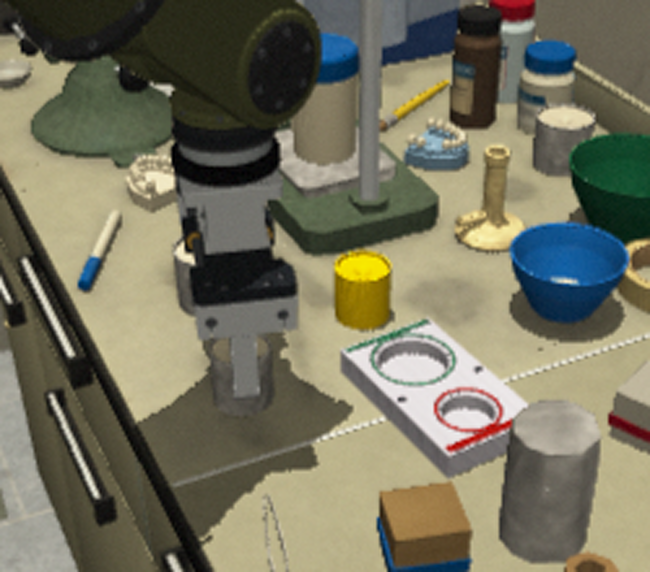

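The crop shows the ring held between the fingers at about (240,375); the width is 47 mm at 30 N. The grey cylinder at (550,480) is near the no-go pocket, so I'll lift and check how high it is.

Request:
servo_tool:
  plan:
    - [40,0,0,-0.02,0,0,0]
    - [40,0,0,-0.03,0,0,0]
    - [40,0,0,-0.03,0,0,0]
    - [40,0,0,0,0,0,0]
    - [40,0,0,0,0,0,0]
    - [40,0,0,0,0,0,0]
    - [40,0,0,0,0,0,0]
    - [40,0,0,0,0,0,0]

```text
time_s: 5.15
ee_pos: [0.4142, 0.2018, 0.0991]
eef_rot: [-3.141, -0.0, 2.883]
force: [0.4, 0.4, -4.0]
grip_width: 0.0469
grip_force: 30.0
```

```bash
python3 - <<'E'
from h import *
P=world(np.load("top0.npz")); print("cyl",P[178,356].round(3),P[165:195,340:372,2].max().round(3))
o=ctrl.get_obs(); p=o["ee_pos"]; y=o["eef_rot"][2]; print(p,o["force"],o["grip_width"])
X=np.array([np.cos(y),np.sin(y)]);Y=np.array([np.sin(y),-np.cos(y)])
for n,t in dict(nogo=(.5525,.0882),go=(.5452,.162)).items():
    d=np.array(t)-p[:2]; print(n,(d@X).round(4),(d@Y).round(4))
d=np.array([.5452-.5525,.162-.0882]); print("nogo->go",(d@X).round(4),(d@Y).round(4))
E
```

```text
cyl [ 0.538 -0.023  0.103] 0.956
[0.41416175 0.20183661 0.09907791] [ 0.41737048  0.38135853 -3.98999268] 0.04691648447874783
nogo -0.1628 -0.0744
go -0.1369 -0.005
nogo->go 0.0259 0.0695
```

Request:
servo_tool:
  plan:
    - [40,-0.027,-0.0124,0,0,0,0]
    - [40,-0.027,-0.0124,0,0,0,0]
    - [40,-0.027,-0.0124,0,0,0,0]
    - [40,-0.027,-0.0124,0,0,0,0]
    - [40,-0.027,-0.0124,0,0,0,0]
    - [40,-0.028,-0.0124,0,0,0,0]
    - [40,0,0,0,0,0,0]
    - [40,0,0,0,0,0,0]

```text
time_s: 6.15
ee_pos: [0.5523, 0.0885, 0.0991]
eef_rot: [-3.141, -0.001, 2.883]
force: [0.6, 0.2, -3.9]
grip_width: 0.0471
grip_force: 30.0
```

Request:
servo_tool:
  plan:
    - [40,0,0,0.015,0,0,0]
    - [40,0,0,0.015,0,0,0]
    - [40,0,0,0.015,0,0,0]
    - [40,0,0,0.005,0,0,0]
    - [40,0,0,0,0,0,0]
    - [40,0,0,0,0,0,0]
    - [40,0,0,0,0,0,0]
    - [40,0,0,0,0,0,0]

```text
time_s: 7.15
ee_pos: [0.5529, 0.0883, 0.0497]
eef_rot: [3.141, 0.0, 2.883]
force: [-0.9, -0.2, -4.2]
grip_width: 0.0477
grip_force: 30.0
```

```bash
python3 - <<'E'
from h import *
c=look("scene"); np.savez("s1.npz",**c); i=cv2.resize(c["pixels"][100:280,240:430],None,fx=3.2,fy=3.2,interpolation=cv2.INTER_CUBIC); cv2.imwrite("pics/nogo.png",i[...,::-1])
print(ctrl.get_obs()["ee_pos"])
E
```

```text
[0.55287777 0.08826673 0.04965426]
```

View pics/nogo.png

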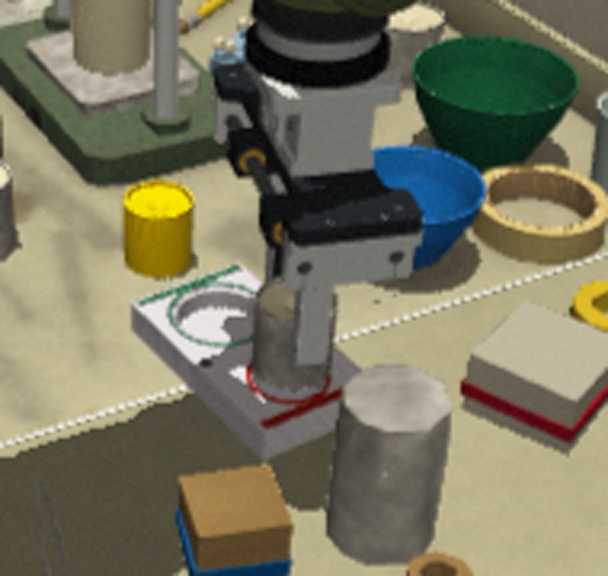

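The crop shows the held ring just above the red circle (290,378), centred. I'll lower it gently until it touches.

Request:
servo_tool:
  plan:
    - [40,0,0,0.003,0,0,0]
    - [40,0,0,0.002,0,0,0]
    - [40,0,0,0.001,0,0,0]
    - [40,0,0,0.001,0,0,0]
    - [40,0,0,0.001,0,0,0]
    - [40,0,0,0.001,0,0,0]
    - [40,0,0,0,0,0,0]
    - [40,0,0,0,0,0,0]

```text
time_s: 8.2
ee_pos: [0.5529, 0.0883, 0.0414]
eef_rot: [3.142, 0.001, 2.883]
force: [-5.2, -1.0, 8.5]
grip_width: 0.0474
grip_force: 30.0
```

Contact is about 12 N at the gauge-top height, so the ring stops there. I'll hold it, then lift and move above the go pocket.

Request:
servo_tool:
  plan:
    - [40,0,0,0,0,0,0]
    - [40,0,0,0,0,0,0]
    - [40,0,0,0,0,0,0]
    - [40,0,0,0,0,0,0]
    - [40,0,0,-0.01,0,0,0]
    - [40,0,0,-0.01,0,0,0]
    - [40,0,0,0,0,0,0]
    - [40,0,0,0,0,0,0]

```text
time_s: 9.2
ee_pos: [0.5527, 0.0882, 0.0603]
eef_rot: [-3.142, -0.0, 2.883]
force: [1.2, -0.5, -3.8]
grip_width: 0.047
grip_force: 30.0
```

Request:
servo_tool:
  plan:
    - [40,0.006,0.017,0,0,0,0]
    - [40,0.007,0.017,0,0,0,0]
    - [40,0.006,0.018,0,0,0,0]
    - [40,0.007,0.017,0,0,0,0]
    - [40,0,0,0,0,0,0]
    - [40,0,0,0.01,0,0,0]
    - [40,0,0,0,0,0,0]
    - [40,0,0,0,0,0,0]

```text
time_s: 10.2
ee_pos: [0.5454, 0.1612, 0.0503]
eef_rot: [-3.141, -0.0, 2.882]
force: [0.2, 0.1, -3.5]
grip_width: 0.0473
grip_force: 30.0
```

```bash
python3 - <<'E'
from h import *
c=look("scene"); i=cv2.resize(c["pixels"][120:260,240:400],None,fx=4,fy=4,interpolation=cv2.INTER_CUBIC); cv2.imwrite("pics/go.png",i[...,::-1])
print(ctrl.get_obs()["ee_pos"])
E
```

```text
[0.54548851 0.16128135 0.05051331]
```

View pics/go.png

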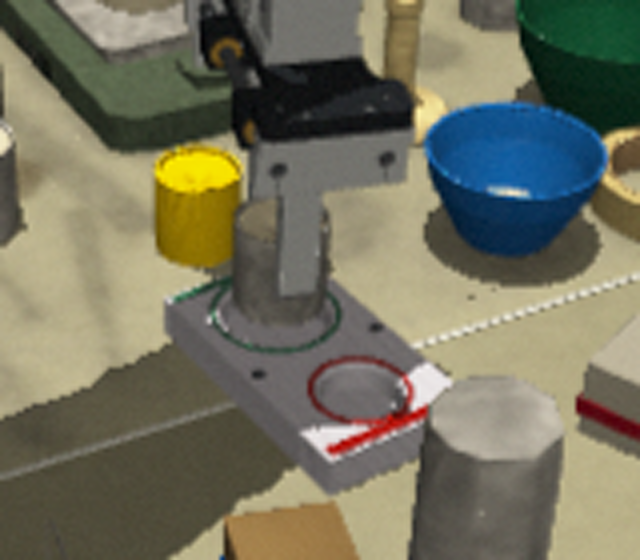

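The ring hovers above the green circle (275,310), with an even margin once its height is allowed for. I'm lowering it about 23 mm.

Request:
servo_tool:
  plan:
    - [40,0,0,0.004,0,0,0]
    - [40,0,0,0.004,0,0,0]
    - [40,0,0,0.003,0,0,0]
    - [40,0,0,0.003,0,0,0]
    - [40,0,0,0,0,0,0]
    - [40,0,0,0,0,0,0]
    - [40,0,0,0,0,0,0]
    - [40,0,0,0,0,0,0]

```text
time_s: 11.25
ee_pos: [0.5454, 0.1616, 0.0365]
eef_rot: [3.142, 0.0, 2.883]
force: [0.3, -0.7, -4.3]
grip_width: 0.0474
grip_force: 30.0
```

The ring's underside is now about 5 mm below the mouth with no contact, so it has entered the pocket. I'll lower it to the floor.

Request:
servo_tool:
  plan:
    - [40,0,0,0.003,0,0,0]
    - [40,0,0,0.003,0,0,0]
    - [40,0,0,0.002,0,0,0]
    - [40,0,0,0.001,0,0,0]
    - [40,0,0,0.001,0,0,0]
    - [40,0,0,0,0,0,0]
    - [40,0,0,0,0,0,0]
    - [40,0,0,0,0,0,0]

```text
time_s: 12.25
ee_pos: [0.5454, 0.1616, 0.0265]
eef_rot: [3.142, 0.0, 2.883]
force: [0.0, -0.7, -2.1]
grip_width: 0.0473
grip_force: 30.0
```

The force is starting to unload at floor height (26.5 − 19.5 = 7 mm). Next I'll release and retreat.

Request:
servo_tool:
  plan:
    - [65,0,0,0,0,0,0]
    - [75,0,0,0,0,0,0]
    - [75,0,0,0,0,0,0]
    - [75,0,0,0,0,0,0]
    - [75,0,0,0,0,0,0]
    - [75,0,0,0,0,0,0]
    - [75,0,0,0,0,0,0]
    - [75,0,0,0,0,0,0]

```text
time_s: 13.25
ee_pos: [0.5453, 0.1616, 0.0264]
eef_rot: [-3.142, -0.0, 2.883]
force: [0.5, -0.4, 0.4]
grip_width: 0.0706
grip_force: 0.0
```

Request:
servo_tool:
  plan:
    - [75,0,0,-0.01,0,0,0]
    - [75,0,0,-0.02,0,0,0]
    - [75,0,0,-0.03,0,0,0]
    - [75,0,0,-0.03,0,0,0]
    - [75,0,0,-0.03,0,0,0]
    - [75,0,0,-0.03,0,0,0]
    - [75,0,0,0,0,0,0]
    - [75,0,0,0,0,0,0]

```text
time_s: 14.25
ee_pos: [0.545, 0.1615, 0.1759]
eef_rot: [-3.141, -0.001, 2.883]
force: [1.1, 0.5, 0.5]
grip_width: 0.0708
grip_force: 0.0
```

```bash
python3 - <<'E'
from h import *
c=look("scene"); i=cv2.resize(c["pixels"][120:260,200:390],None,fx=4,fy=4,interpolation=cv2.INTER_CUBIC); cv2.imwrite("pics/end.png",i[...,::-1])
Q=world(c); m=(np.hypot(Q[...,0]-.543,Q[...,1]-.161)<.035)&(abs(Q[...,2]-.055)<.007)
q=Q[m]; print(m.sum(),q.mean(0).round(4),cv2.minEnclosingCircle(q[:,:2].astype(np.float32)), ctrl.get_obs()["force"])
E
```

```text
347 [0.5423 0.1619 0.054 ] ((0.5440847277641296, 0.1621466726064682), 0.02677527442574501) [-0.36208342 -0.30683097  0.23419061]
```

View pics/end.png

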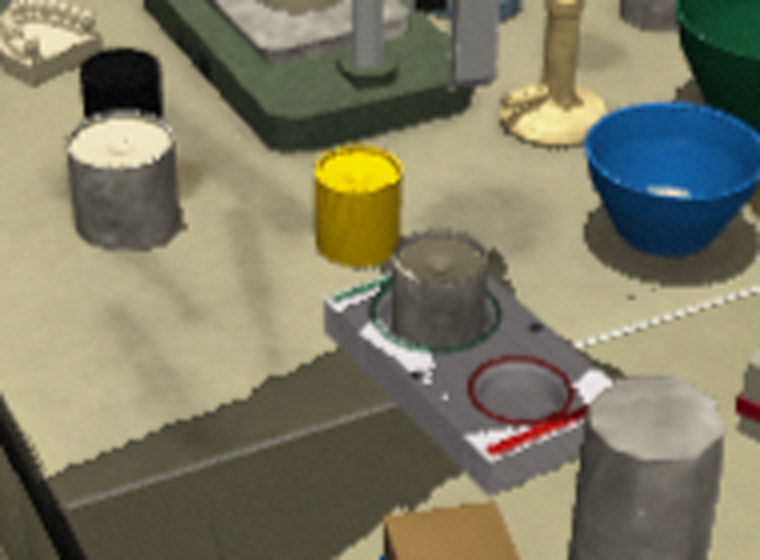

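The ring stands upright in the go pocket (438,290). Its top is 8 mm above its on-table reading, which matches the 7 mm floor.

```bash
python3 -c "
from station import ctrl
print(ctrl.hand_in())"
```

```text
the job is handed in; nothing more can be done
None
```

I showed that the 48 mm ring stops on the no-go mouth, then lowered it fully into the go pocket and left it upright; the other two rings were never touched, and the job was handed in at about 14 s (no verdict was returned).

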